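# Tip the spent specimen mounts through the bin's spring flap

## Robot

A 7-joint arm with a two-finger parallel gripper is mounted at the origin on the work surface. World frame = base frame: x ahead of the robot, y to its left, z up, the work surface at z = 0. Lengths are in mm, angles in rad, forces in N, time in s.
With the tool pointing down it reaches from about 350 to 900 mm from the base axis. Payload 8.1 kg.
Tool frame: the origin (TCP) lies between the finger pads; the fingertips stand 25 mm ahead of it and the grasp point (between the pads) lies 6 mm ahead of it (robot.tip_reach is the distance from the TCP to the fingertips, in mm); z points along the fingers, y is the direction in which the jaws open and shut (so a half turn about z gives the same grasp; the last joint's range is limited). The gripper opens to 92 mm and grips with 3 to 60 N. Pads are 19 mm wide; open, the fingers measure 130 mm over their backs; the gripper's body (75 mm by 190 mm) begins 47 mm behind the grasp point.
Start: joints at [-1.43, 0.434, 0.025, 1.573, -0.012, 1.134, -0.075], TCP at [150.896, 606.523, 251.742] pointing down, gripper open.
Joint ranges: [-2.62, 2.62], [-0.44, 2.09], [-1.27, 1.32], [0.08, 2.57], [-1.32, 4.46], [0.12, 2], [-2.74, 2.74]. Speed limits (rad/s): [2.22, 2.22, 3.01, 3.01, 3.14, 3.14, 3.14].

## Interface

Orientations are given as a 3x3 rotation matrix whose columns are the frame's x, y, z axes.
In Python, from plant import robot gives the robot as it stands.
- The arm moves only by the shell command python3 -m inch 'ROWS' [OPENING] [FORCE]. ROWS is JSON, a list of rows, each a list of 6 numbers: the shift along the tool's x, y, z each as a share of 5 cm, from -1 to 1, then the turn, a rotation vector about the tool's x, y, z each as a share of 0.08 rad, from -1 to 1. In form: [[dx, dy, dz, rx, ry, rz], ...]. A call has 1 to 10 rows; each row shifts and turns the commanded pose from where the row before left it, along the tool's axes as they then stand; what a row does not reach is not made up. A row lasts 1/10 s, in which the tool goes at most 50 mm and 8.59 degrees, less where a joint would pass 70% of its speed; a pose out of reach is approached as far as the arm can. A call with a number of a shift or a turn outside -1 to 1 is refused whole. A call with a gripper value outside its range is refused whole. OPENING is the closure, from -1 (fully open) to 1 (shut), set as the call begins (- or left out, the last holds). The fingers move at their own pace and stop on an object; FORCE is the grip in N (left out, the last holds). Time passes only in rows, so rows that do not move let the fingers close. It gives the time, the measured TCP pose, the force and the opening at its end, in the units of the state.
- robot.read_state(): the state, without advancing time (a new reading comes with each control period).
- robot.snapshot(name): name is "scene" or "top" or "wrist"; returns a dict with "pixels" (400x640x3 uint8, red, green, blue), "fx", "fy", "cx", "cy" (pixels), "eye" and "attitude" of the camera in the world; the wrist camera has in their place "mount" (4x4, takes a point from camera to tool coordinates, whose origin is the TCP and whose axes are the flange's). Camera axes: x right, y down, z forward; pixel columns grow to the right and rows downward; lengths in mm; the calibration is good to about 2 mm. A picture is of the moment at which its call begins: read the wrist's pose just before it. There is no depth.
- robot.hand_in(): hands the job in, once; it reports no verdict.
The state is a dict: "time_s": time; "joints": joint angles; "joint_velocities": joint speeds; "tau": joint torques, N m; "tool_pos": TCP position; "tool_rot": TCP orientation; "wrist_force": force on the tool from outside, world axes, zero at the start; "wrist_torque": the same for the moment, N m; "opening": finger opening in mm.
Only numpy, scipy, OpenCV 4.12 (cv2) and the standard library are available. Lean on these libraries where they do the work, as an engineer would, in place of code of your own. Each camera call takes 0.05 s, during which the arm holds its last target.

## Task

Carry the steel pan by its handle to the scrap bin, press the spring flap open with the pan's lip and tip all three specimen mounts through the slot. Then draw the pan out so that the flap springs shut, and set the empty pan down, upright and not dropped, in the middle of the drying mat with its length along the mat's length. Leave everything else on the bench where it stands.

Things in the scene. Friction and masses are not known exactly. Their poses are not given: they have to be found in the camera images.
- bin: White sheet-steel scrap bin fixed to the bench, 200 deep (own x) x 200 wide (own y) x 235 high, hollow. Origin: centre of its underside; x points level from front to back (the way things go in), z up. The front is upright to height 120 (at x = -100); from there a face slopes up and back, leaning 40 degrees from vertical, 150 mm long up the slope. The slot is in this face.
- slot (a point): Middle of the slot, on the bin's sloping face: in the bin's frame x = -59, y = 0, z = 169 mm; axes as the bin's. The slot is a rectangle 136 wide (along y) and 88 up the slope: it runs from 44 below to 44 above this point along the slope, and is filled by the steel flap. Nothing stands behind it inside the bin.
- flap (a joint): Steel flap with a black rubber lower edge, filling the slot, 132 wide and 84 long, hinged along its upper edge, 42 mm up the slope from the slot's middle. 0 = shut, flush with the sloping face; grows in rad as its lower edge swings inwards; stop at 1.3. A spring shuts it: 0.05 N m when shut plus 0.05 N m per rad (1 N at the lower edge, 2 to 5 N pressed near the hinge).
- pan_center (a point): Centre of the stainless pan, 20 above its underside. 170 long x 96 wide (102 over handle legs), walls 40 high and 3 thick along both sides and the rear, open at the nose; 0.24 kg empty. x points from rear to nose, z up. The floor is flat but its last 40 mm rise 12 degrees to the lip: the mounts stay in until the pan is tipped nose-down by more than about 20 degrees, and slide out freely at 40.
- pan_grip (a point): Centre of the pan's black handle bar, which bridges it from side to side: in pan_center's frame x = -35, y = 0, z = +58 mm (78 above the underside). The bar is 14 thick (along the pan's x), 22 high and 96 long between its legs (along y), free all round; the mounts' tops are 44 mm below its underside. Axes as the pan's.
- pan_lip (a point): Middle of the upper edge of the pan's lip at the open nose: in pan_center's frame x = +85, y = 0, z = -8.5 mm. The side walls end level with it and stand 28 mm above it; the flap rides on their front corners, and the mounts pass freely under it once it is open about 1.1 rad. Axes as the pan's.
- mat: Dark blue ribbed drying mat lying on the bench, 250 long (own x) x 170 wide (own y) x 4 thick, fixed. Origin: centre of its underside.
- mount1_center (a point): Centre of a spent specimen mount, a black resin puck 40 in diameter and 20 high with a steel section in its top, about 65 g, lying flat in the pan (slippery: slides on the pan's floor at 13 to 19 degrees).
- mount2_center (a point): Centre of a spent specimen mount, a dark red resin puck 40 in diameter and 20 high with a steel section in its top, about 65 g, lying flat in the pan (slippery: slides on the pan's floor at 13 to 19 degrees).
- mount3_center (a point): Centre of a spent specimen mount, a dark green resin puck 40 in diameter and 20 high with a steel section in its top, about 65 g, lying flat in the pan (slippery: slides on the pan's floor at 13 to 19 degrees).
- spray_center (a point): Bystander: amber spray bottle with white trigger head, 62 in diameter, 182 high; point on its axis, 85 up.
- lube_center (a point): Bystander: blue bottle with white cap, 60 in diameter, 165 high; point on its axis, 80 up.
- jug_center (a point): Bystander: white jug with black cap, 88 x 100 x 202 high; point on its axis, 90 up.
- dish_center (a point): Bystander: glass dish, 100 in diameter, 45 high; point on its axis, 22 up.
- brush_center (a point): Bystander: small brush, 170 long, lying on the bench.
- case_center (a point): Bystander: grey instrument case, 120 x 80 x 32; its centre.

How it is judged:
By the outcome, as a careful person would: the job done as asked, in the order asked, and still so for the second after the job is handed in, with the robot touching nothing.
It also fails if it takes over 72 s, if anything falls off the work surface, if the arm or the gripper's body presses on something with over 40 N, if the wrist force passes 120 N, or if a joint passes its speed limit or range.

## Working session

There is one attempt and no reset: what is moved stays moved. The work goes in short steps, Python scripts to look and compute and a shell command to move; the robot and the scene stay as the last step left them, time stands still between calls to the robot, and variables do not carry over. Pictures are saved under pics/ and viewed, and the job is handed in when it is done.

```bash
ls; mkdir -p pics; python3 - <<'E'
from plant import robot
import cv2,json
s=robot.read_state();print(s)
for n in("scene","top","wrist"):
    d=robot.snapshot(n);p=d.pop("pixels");cv2.imwrite(f"pics/{n}0.png",p[:,:,::-1]);print(n,d)
E
```

```text
pics
{'time_s': 0.0, 'joints': array([-1.42957154,  0.43523701,  0.02495236,  1.57412735, -0.01157088,
        1.13402189, -0.07507318]), 'joint_velocities': array([-2.19914980e-03,  9.26104094e-04,  9.99255263e-05, -1.69473815e-04,
       -1.41679204e-04,  9.58948239e-04, -1.00413413e-03]), 'tau': array([ 2.06208147e-04, -6.67886281e+01,  9.84951854e-01, -3.14448094e+01,
       -6.05825731e-02,  4.30242950e-02,  1.63061359e-04]), 'tool_pos': array([150.81651846, 606.01752276, 250.92431417]), 'tool_rot': array([[-9.70418769e-01,  2.41427749e-01, -2.34364429e-04],
       [ 2.41427806e-01,  9.70417410e-01, -1.63246312e-03],
       [-1.66690575e-04, -1.64075494e-03, -9.99998640e-01]]), 'wrist_force': array([-0.36552207,  0.35679945,  0.33720293]), 'wrist_torque': array([ 0.04529348, -0.03141042,  0.01725043]), 'opening': 91.65625547534}
scene {'fx': 402.618849595615, 'fy': 402.618849595615, 'cx': 328.33887708980495, 'cy': 201.10926859994905, 'eye': array([ 886.66386882, -582.23491458, 1015.63213061]), 'attitude': array([[ 0.80403895,  0.49656208, -0.32702824],
       [ 0.5945314 , -0.66
[... 158 characters left out ...]
': 196.7813933135249, 'eye': array([ 297.17756462, -130.60111767, 1353.3928275 ]), 'attitude': array([[-0.00183226, -0.98284782,  0.18440936],
       [-0.99986465,  0.00481571,  0.01573182],
       [-0.01635005, -0.18435557, -0.98272361]])}
wrist {'fx': 317.75601662214524, 'fy': 317.75601662214524, 'cx': 319.8173519168283, 'cy': 195.5453989862821, 'mount': array([[-6.77112248e-05, -9.67013360e-01, -2.54725650e-01,
         6.74750508e+01],
       [ 9.99999811e-01, -2.21306804e-04,  5.74325452e-04,
        -7.95845829e-02],
       [-6.11752905e-04, -2.54725563e-01,  9.67013192e-01,
        -1.32501331e+02],
       [ 0.00000000e+00,  0.00000000e+00,  0.00000000e+00,
         1.00000000e+00]])}
```

View pics/scene0.png

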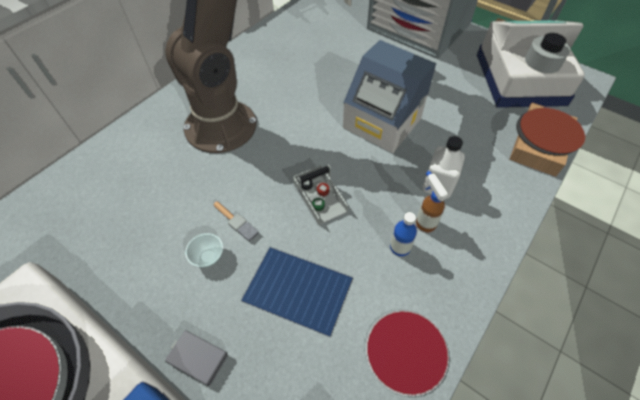

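View pics/top0.png

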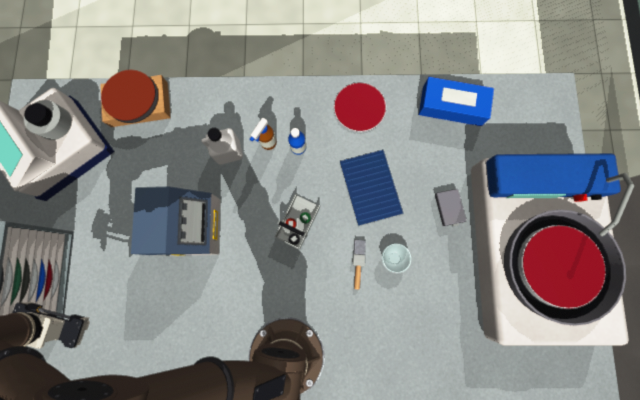

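View pics/wrist0.png

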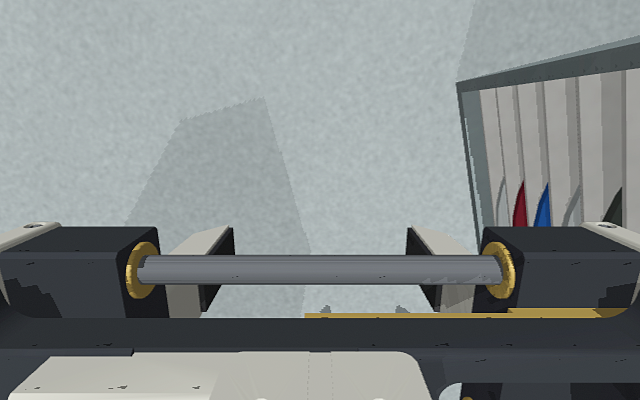

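The bin is at about (175,220) in the top view with its slot facing right, towards the pan at (300,220). The mat is at (370,187). I'll zoom in to get exact corners.

```bash
cat >h.py <<'E'
from plant import robot
import numpy as np,cv2
def save(n,name,box=None,k=1):
    d=robot.snapshot(n);p=d["pixels"][:,:,::-1]
    cv2.imwrite(f"pics/{name}_full.png",p)
    if box: p=p[box[1]:box[3],box[0]:box[2]]
    cv2.imwrite(f"pics/{name}.png",cv2.resize(p,None,fx=k,fy=k,interpolation=cv2.INTER_CUBIC));return d
def ray(d,u,v):
    r=np.asarray(d["attitude"])@[(u-d["cx"])/d["fx"],(v-d["cy"])/d["fy"],1];return np.asarray(d["eye"]),r
def onz(d,u,v,z):
    e,r=ray(d,u,v);return e+r*(z-e[2])/r[2]
def proj(d,P):
    c=(np.asarray(P,float)-d["eye"])@np.asarray(d["attitude"]);return np.c_[c[...,0]/c[...,2]*d["fx"]+d["cx"],c[...,1]/c[...,2]*d["fy"]+d["cy"]]
E
python3 - <<'E'
from h import *
p=cv2.imread("pics/top0.png")
c=lambda p,b,k,n:cv2.imwrite(f"pics/{n}.png",cv2.resize(p[b[1]:b[3],b[0]:b[2]],None,fx=k,fy=k,interpolation=cv2.INTER_CUBIC))
c(p,(265,180,335,260),8*0.9,"t_pan");c(p,(120,170,240,270),6,"t_bin")
q=cv2.imread("pics/scene0.png")
c(q,(280,150,370,235),7,"s_pan");c(q,(330,30,450,160),4.5,"s_bin")
E
```

```text
(no output)
```

View pics/t_pan.png

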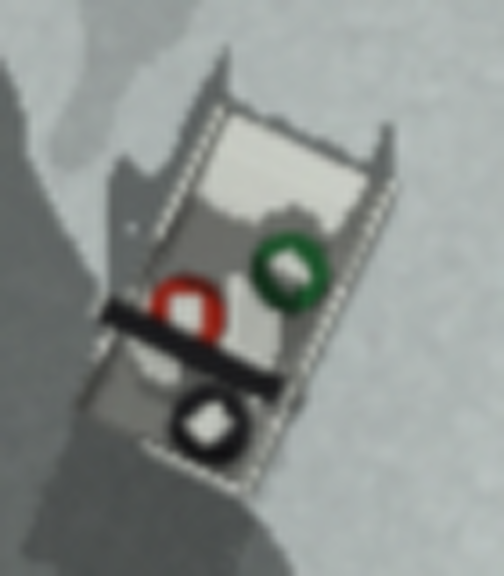

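View pics/t_bin.png

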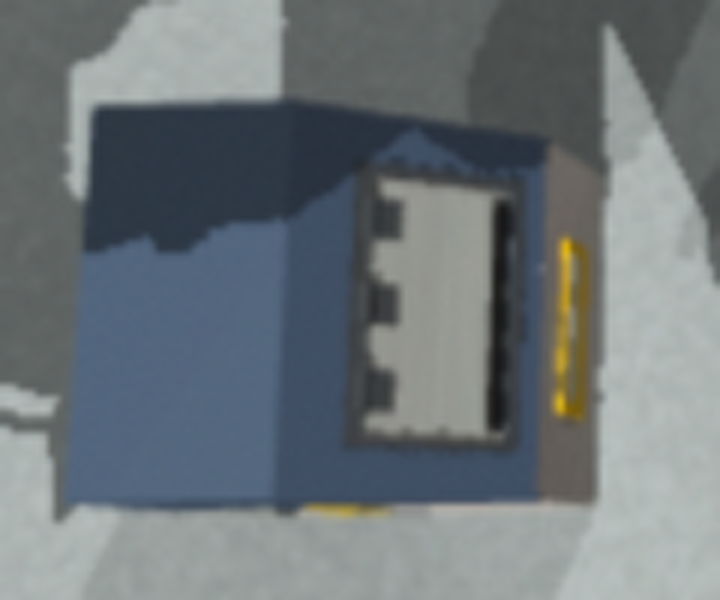

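View pics/s_pan.png

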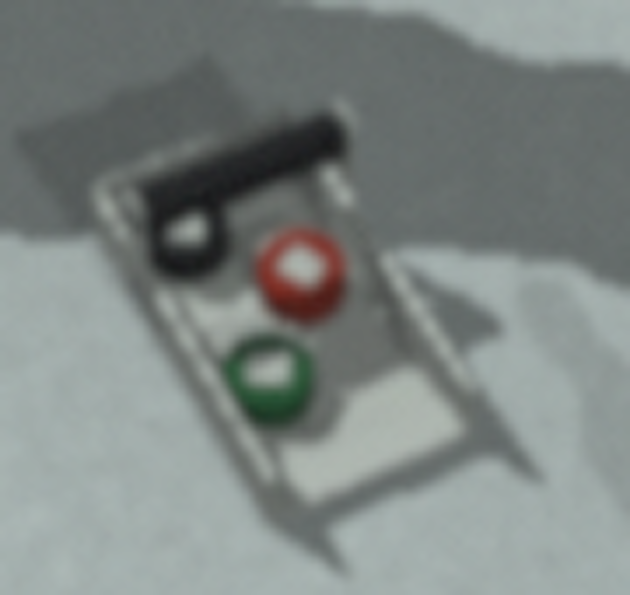

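View pics/s_bin.png

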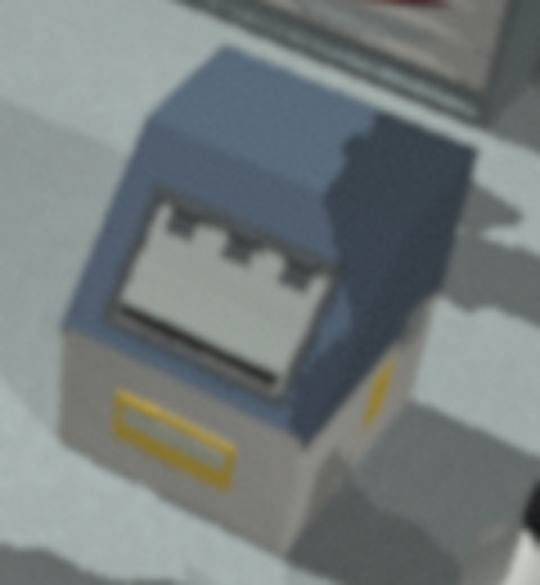

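```bash
python3 - <<'E'
from h import *
np.set_printoptions(precision=1,suppress=True)
T=robot.snapshot("top");S=robot.snapshot("scene")
def tp(u,v,z): return onz(T,265+(u+.5)/7.2-.5,180+(v+.5)/7.2-.5,z)
def tb(u,v,z): return onz(T,120+(u+.5)/6-.5,170+(v+.5)/6-.5,z)
def sp(u,v,z): return onz(S,280+(u+.5)/7-.5,150+(v+.5)/7-.5,z)
def sb(u,v,z): return onz(S,330+(u+.5)/4.5-.5,30+(v+.5)/4.5-.5,z)
print("bar ends top",tp(105,310,85),tp(280,385,85))
print("bar scene",sp(145,195,85),sp(340,135,85))
print("pan corners FL FR RR RL",*[tp(*a,40) for a in((222,103),(392,180),(247,492),(82,410))])
print("scene floor lip FL/FR z~12 (470,430),(310,500)",sp(470,430,12),sp(305,500,12))
print("bin z120",tb(548,140,120),tb(540,500,120),"top235",tb(290,100,235),tb(277,500,235),"back",tb(95,107,235),tb(68,507,235))
print("bin scene z120",sb(62,328,120),sb(308,440,120),"235",sb(152,122,235),sb(410,330,235) ,sb(225,47,235),sb(475,152,235),"base",sb(62,440,0),sb(285,550,0))
# slot
c=169; h=44*np.cos(np.radians(40))
print("slot top edge z",c+h,tb(372,172,c+h),tb(348,443,c+h),"low",tb(527,183,c-h),tb(517,447,c-h))
print("slot scene",sb(158,190,c+h),sb(342,265,c+h),sb(110,315,c-h),sb(283,393,c-h))
# mat
hsv=cv2.cvtColor(T["pixels"],cv2.COLOR_RGB2HSV);m=cv2.inRange(hsv,(105,120,40),(125,255,160));m[:, :330]=0;m[:,410:]=0;m[:140]=0;m[235:]=0
cs=max(cv2.findContours(m,0,1)[0],key=cv2.contourArea);print("mat px",cv2.minAreaRect(cs))
P=np.array([onz(T,*q[0],4)[:2] for q in cs],np.float32);print("mat",cv2.minAreaRect(P), cv2.boxPoints(cv2.minAreaRect(P)))
hsv=cv2.cvtColor(S["pixels"],cv2.COLOR_RGB2HSV);m=cv2.inRange(hsv,(105,120,40),(125,255,160));m[:240]=0;m[:, :235]=0;m[:,360:]=0;m[340:]=0
cs=max(cv2.findContours(m,0,1)[0],key=cv2.contourArea)
P=np.array([onz(S,*q[0],4)[:2] for q in cs],np.float32);print("mat",cv2.minAreaRect(P), cv2.boxPoints(cv2.minAreaRect(P)))
print("spray,lube,jug base-ish",onz(T,262,140,120),onz(T,296,143,120),onz(T,215,135,195))
E
```

```text
bar ends top [446.6  19.1  85. ] [411.  -63.6  85. ]
bar scene [405.5 -56.8  85. ] [451.3  17.1  85. ]
pan corners FL FR RR RL [554.6 -31.9  40. ] [ 515.6 -115.9   40. ] [363.6 -45.6  40. ] [403.2  34.7  40. ]
scene floor lip FL/FR z~12 (470,430),(310,500) [555.5 -30.7  12. ] [520.4 -99.9  12. ]
bin z120 [543.6 246.3 120. ] [344.1 240.6 120. ] top235 [542.1 344.5 235. ] [340.  336.5 235. ] back [539.  444.5 235. ] [336.9 440.2 235. ]
bin scene z120 [345.4 242.1 120. ] [542.9 253.  120. ] 235 [346.5 339.7 235. ] [589.2 265.1 235. ] [340.9 441.7 235. ] [539.  444.7 235. ] base [344.9 250.8   0. ] [540.9 258.5   0. ]
slot top edge z 202.70595549723504 [510.5 312.4 202.7] [370.  315.6 202.7] low [516.4 252.  135.3] [371.8 249.9 135.3]
slot scene [368.9 318.2 202.7] [509.8 328.  202.7] [374.1 259.2 135.3] [512.3 266.5 135.3]
mat px ((370.9271240234375, 187.02108764648438), (66.6328353881836, 45.55097579956055), 73.85565948486328)
mat ((587.429931640625, -304.1827087402344), (245.55050659179688, 165.3167724609375), 14.889630317687988) [[ 447.5 -255.8]
 [ 490.  -415.6]
 [ 727.3 -352.5]
 [ 684.8 -192.8]]
mat ((588.7080688476562, -303.1903381347656), (241.71136474609375, 161.4839324951172), 15.062058448791504) [[ 451.  -256.6]
 [ 493.  -412.6]
 [ 726.4 -349.8]
 [ 684.4 -193.8]]
spray,lube,jug base-ish [728.5  78.9 120. ] [716.8 -38.3 120. ] [720.4 219.7 195. ]
```

```bash
python3 - <<'E'
from plant import robot
print([a for a in dir(robot) if not a.startswith('__')]); print(robot.tip_reach)
E
```

```text
['MotionError', 'hand_in', 'read_state', 'snapshot', 'tip_reach']
25.0
```

```bash
cat >>h.py <<'E'
from scipy.spatial.transform import Rotation as Ro
np.set_printoptions(precision=3,suppress=True)
def panrot(az,tilt=0):
    "tool rot with tool y=pan x, pan yaw az deg, nose-down tilt deg"
    R=Ro.from_euler('z',az,degrees=True)*Ro.from_euler('y',tilt,degrees=True)
    M=R.as_matrix(); return np.c_[M[:,1],M[:,0],-M[:,2]]
def rows(p,R,n,P0=None,R0=None,q=None):
    s=robot.read_state();p0=s["tool_pos"] if P0 is None else P0;R0=s["tool_rot"] if R0 is None else R0
    w=Ro.from_matrix(R0.T@R).as_rotvec()/n
    A=sum(R0@Ro.from_rotvec(w*k).as_matrix() for k in range(n))
    d=np.linalg.solve(A,np.asarray(p)-p0)
    r=np.r_[d/50,w/.08];print(n,"rows of",np.round(r,3), "max",abs(r).max().round(2));return r
def grasp_to_tcp(g,R): return np.asarray(g)-R[:,2]*6
def st():
    s=robot.read_state();print("t",s["time_s"],"p",s["tool_pos"],"F",s["wrist_force"],"open",s["opening"]);return s
E
python3 - <<'E'
from h import *
s=st();up=s["tool_pos"]+[0,0,110]
rows(up,s["tool_rot"],5)
rows([428,-22,340],panrot(-25),28,up,s["tool_rot"])
E
```

```text
t 0.25 p [150.88  606.314 251.396] F [-0.083  0.512 -0.23 ] open 92.17634068506682
5 rows of [-0.   -0.   -0.44  0.    0.    0.  ] max 0.44
28 rows of [-0.559 -0.034  0.015 -0.     0.     0.787] max 0.79
```

```bash
python3 -m inch '[[0,0,-0.44,0,0,0],[0,0,-0.44,0,0,0],[0,0,-0.44,0,0,0],[0,0,-0.44,0,0,0],[0,0,-0.44,0,0,0]]' -1 | tail -5
R='[-0.56,-0.034,0.015,0,0,0.79]'
python3 -m inch '[[-0.56,-0.034,0.015,0,0,0.79],[-0.56,-0.034,0.015,0,0,0.79],[-0.56,-0.034,0.015,0,0,0.79],[-0.56,-0.034,0.015,0,0,0.79],[-0.56,-0.034,0.015,0,0,0.79],[-0.56,-0.034,0.015,0,0,0.79],[-0.56,-0.034,0.015,0,0,0.79],[-0.56,-0.034,0.015,0,0,0.79],[-0.56,-0.034,0.015,0,0,0.79]]' | tail -5
python3 -m inch '[[-0.56,-0.034,0.015,0,0,0.79],[-0.56,-0.034,0.015,0,0,0.79],[-0.56,-0.034,0.015,0,0,0.79],[-0.56,-0.034,0.015,0,0,0.79],[-0.56,-0.034,0.015,0,0,0.79],[-0.56,-0.034,0.015,0,0,0.79],[-0.56,-0.034,0.015,0,0,0.79],[-0.56,-0.034,0.015,0,0,0.79],[-0.56,-0.034,0.015,0,0,0.79]]' | tail -5
python3 - <<'E'
from h import *
s=st();rows([428,-22,340],panrot(-25),10)
E
```

```text
time_s: 0.75
tool_pos: [150.9, 606.4, 362.5]
tool_rot: [[-0.97, 0.242, -0.0], [0.242, 0.97, -0.0], [-0.0, -0.0, -1.0]]
wrist_force: [0.3, 0.2, -0.8]
opening: 91.6
time_s: 1.65
tool_pos: [363.9, 473.0, 354.9]
tool_rot: [[-0.684, 0.73, -0.0], [0.73, 0.684, 0.0], [0.0, 0.0, -1.0]]
wrist_force: [0.5, 0.4, -0.4]
opening: 91.9
time_s: 2.55
tool_pos: [469.8, 247.5, 348.2]
tool_rot: [[-0.183, 0.983, 0.0], [0.983, 0.183, 0.0], [0.0, 0.0, -1.0]]
wrist_force: [0.8, -0.8, -0.7]
opening: 91.6
t 2.55 p [469.838 247.545 348.185] F [ 0.761 -0.808 -0.717] open 91.63675900939143
10 rows of [-0.553 -0.033  0.016 -0.    -0.     0.775] max 0.78
```

```bash

python3 -m inch '[[-0.553,-0.033,0.016,0,0,0.775],[-0.553,-0.033,0.016,0,0,0.775],[-0.553,-0.033,0.016,0,0,0.775],[-0.553,-0.033,0.016,0,0,0.775],[-0.553,-0.033,0.016,0,0,0.775],[-0.553,-0.033,0.016,0,0,0.775],[-0.553,-0.033,0.016,0,0,0.775],[-0.553,-0.033,0.016,0,0,0.775],[-0.553,-0.033,0.016,0,0,0.775],[-0.553,-0.033,0.016,0,0,0.775]]' | tail -5
python3 -m inch '[[0,0,0,0,0,0],[0,0,0,0,0,0]]' | tail -5
python3 - <<'E'
from h import *
s=st();d=save("wrist","w1");np.savez("w1.npz",p=s["tool_pos"],R=s["tool_rot"],m=d["mount"],K=[d["fx"],d["fy"],d["cx"],d["cy"]])
E
```

```text
time_s: 3.55
tool_pos: [427.9, -21.8, 340.1]
tool_rot: [[0.422, 0.906, 0.0], [0.906, -0.422, 0.0], [0.0, 0.0, -1.0]]
wrist_force: [-0.5, -0.5, -0.0]
opening: 91.8
time_s: 3.75
tool_pos: [428.4, -20.6, 340.4]
tool_rot: [[0.42, 0.908, 0.001], [0.908, -0.42, 0.001], [0.001, 0.0, -1.0]]
wrist_force: [0.1, 0.9, 0.1]
opening: 91.7
t 3.75 p [428.408 -20.599 340.402] F [0.11  0.881 0.113] open 91.71336287666782
```

View pics/w1.png

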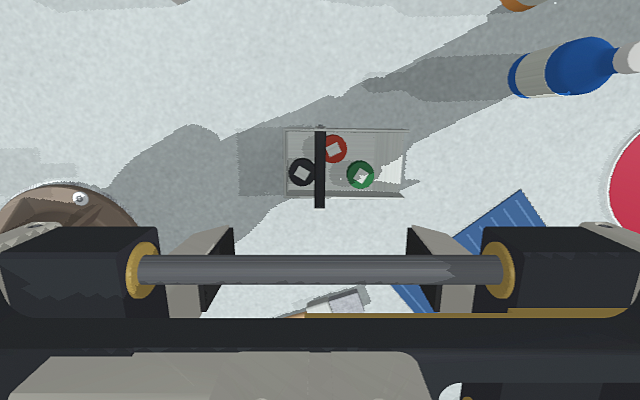

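Wrist view: the black bar runs from (320,130) to (320,207), upright in the image. The pan walls run from (285,129) to (405,197).

```bash
cat >>h.py <<'E'
def wcam(f):
    z=np.load(f);M=z["m"];return dict(fx=z["K"][0],fy=z["K"][1],cx=z["K"][2],cy=z["K"][3],attitude=z["R"]@M[:3,:3],eye=z["p"]+z["R"]@M[:3,3])
E
python3 - <<'E'
from h import *
d=wcam("w1.npz");im=cv2.imread("pics/w1.png");g=im.max(2)
for v in(140,150,190,200): 
    r=np.where(g[v,300:340]<60)[0]+300;print(v,r.min(),r.max())
c=[r for r in np.where(g[110:225,321]<60)[0]+110];print(c[0],c[-1])
a=onz(d,320,c[0],89);b=onz(d,320,c[-1]+1,89);print(a,b,(a+b)/2,np.degrees(np.arctan2(*(a-b)[1::-1]))-0)
for q in((286,129),(405,129),(404,197),(285,197)):print(onz(d,*q,40))
E
python3 - <<'E'
import cv2
im=cv2.imread("pics/w1.png")[115:215,270:425];cv2.imwrite("pics/w1c.png",cv2.resize(im,None,fx=5,fy=5,interpolation=cv2.INTER_CUBIC))
E
```

```text
140 315 325
150 315 325
190 314 324
200 315 323
131 207
[448.86   21.489  89.   ] [408.842 -65.119  89.   ] [428.851 -21.815  89.   ] 65.20052977150254
[407.575  40.415  40.   ]
[551.805 -26.246  40.   ]
[ 516.901 -113.641   40.   ]
[364.546 -43.256  40.   ]
```

View pics/w1c.png

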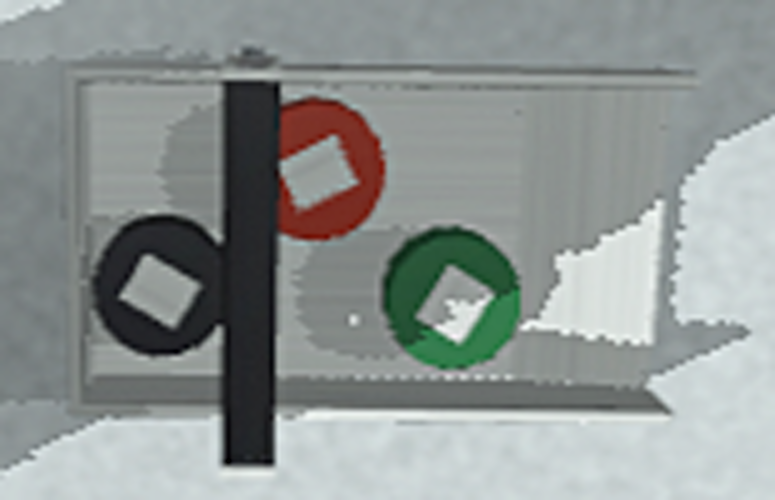

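```bash

python3 -m inch '[[-0.02,0.017,0.8,0,0,0],[0,0,0.8,0,0,0],[0,0,0.8,0,0,0],[0,0,0.8,0,0,0],[0,0,0.6,0,0,0],[0,0,0.6,0,0,0],[0,0,0.4,0,0,0],[0,0,0.2,0,0,0],[0,0,0.04,0,0,0],[0,0,0,0,0,0]]' | tail -5
python3 - <<'E'
from h import *
s=st();save("wrist","w2");rows([428.8,-21.8,88],panrot(-24.8),3)
E
```

```text
time_s: 4.8
tool_pos: [429.7, -20.8, 88.5]
tool_rot: [[0.417, 0.909, 0.0], [0.909, -0.417, 0.0], [0.0, 0.0, -1.0]]
wrist_force: [0.1, -0.7, -0.0]
opening: 91.6
t 4.8 p [429.676 -20.785  88.518] F [ 0.098 -0.727 -0.023] open 91.61081330183441
3 rows of [-0.009 -0.004  0.006  0.004 -0.003  0.01 ] max 0.01
```

View pics/w2.png

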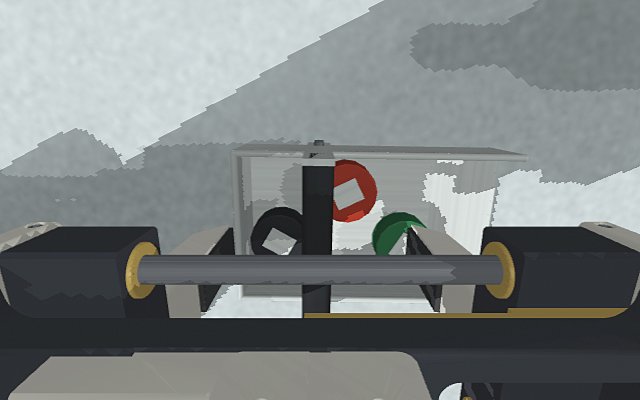

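The bar (u 303–333) sits between the jaws (232 and 408). Closing.

```bash

python3 -m inch '[[0,0,0,0,0,0],[0,0,0,0,0,0],[0,0,0,0,0,0],[0,0,0,0,0,0],[0,0,0,0,0,0],[0,0,0,0,0,0],[0,0,0,0,0,0],[0,0,0,0,0,0],[0,0,0,0,0,0],[0,0,0,0,0,0]]' 1 55| tail -5
python3 -m inch '[[0,0,0,0,0,0],[0,0,0,0,0,0],[0,0,-0.1,0,0,0],[0,0,-0.2,0,0,0],[0,0,-0.4,0,0,0],[0,0,-0.4,0,0,0],[0,0,-0.2,0,0,0],[0,0,0,0,0,0]]' | tail -5
python3 - <<'E'
from h import *
s=st();save("wrist","w3");save("scene","s3",(260,100,400,260),4)
E
```

```text
time_s: 5.85
tool_pos: [429.2, -21.0, 88.2]
tool_rot: [[0.418, 0.909, -0.0], [0.909, -0.418, 0.0], [0.0, -0.0, -1.0]]
wrist_force: [-1.8, 1.6, 0.9]
opening: 16.4
time_s: 6.65
tool_pos: [430.1, -20.8, 154.5]
tool_rot: [[0.417, 0.909, 0.003], [0.909, -0.417, 0.001], [0.002, 0.002, -1.0]]
wrist_force: [-0.2, -0.2, -4.9]
opening: 13.5
t 6.65 p [430.112 -20.762 154.5  ] F [-0.157 -0.179 -4.942] open 13.534085801787453
```

View pics/w3.png

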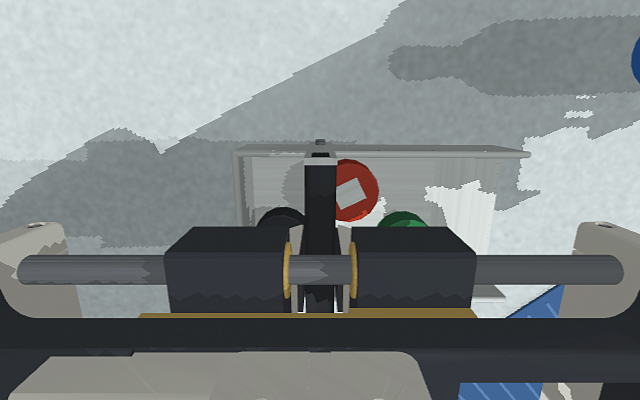

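View pics/s3.png

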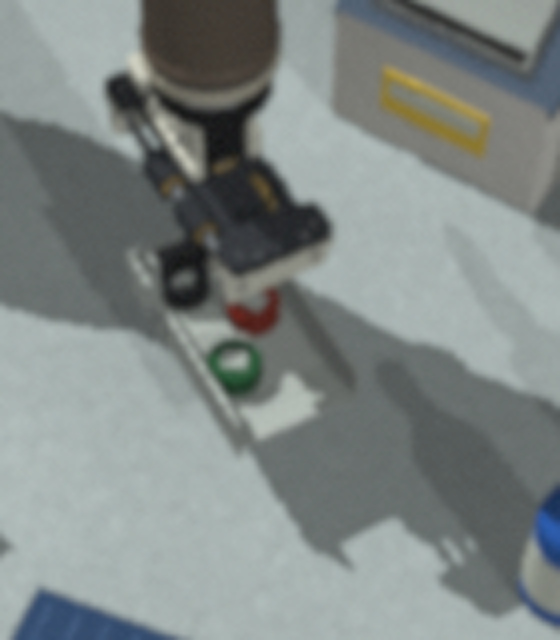

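```bash
cat >>h.py <<'E'
SLOT=np.array([442.5,285,169.]);BAZ=92
LIP=np.array([0,120,76.7])
def lipwp(s,n,tilt):
    a=np.radians(BAZ);i=np.array([np.cos(a),np.sin(a),0]);z=np.array([0,0,1.]);c,t=np.cos(np.radians(40)),np.sin(np.radians(40))
    L=SLOT+n*(c*i-t*z)+s*(t*i+c*z);R=panrot(BAZ,tilt);return L-R@LIP,R
def nsof():
    s=robot.read_state();L=s["tool_pos"]+s["tool_rot"]@LIP-SLOT
    a=np.radians(BAZ);i=np.array([np.cos(a),np.sin(a),0]);z=np.array([0,0,1.]);c,t=np.cos(np.radians(40)),np.sin(np.radians(40))
    px=s["tool_rot"][:,1]
    print("n",L@(c*i-t*z),"s",L@(t*i+c*z),"lat",L@np.cross(z,i),"tilt",np.degrees(np.arcsin(-px[2])),"az",np.degrees(np.arctan2(px[1],px[0])))
E
python3 - <<'E'
from h import *
s=st()
# pan x dir at 16deg: approach start 100mm back from (s=-5,n=0)
def back(s,n,tilt,b):
    p,R=lipwp(s,n,tilt);return p-R[:,1]*b,R
p,R=back(-5,0,16,100);p0,R0=p,panrot(BAZ,0)
print(p); r=rows([p[0],p[1]-30,p[2]],R0,25)
E
```

```text
t 6.75 p [429.082 -20.714 153.029] F [-0.163  0.266 -4.456] open 13.951940182845082
[449.255  91.568 299.539]
25 rows of [ 0.057  0.057 -0.117  0.    -0.    -1.018] max 1.02
```

```bash

python3 -m inch '[[0.02,0.02,-0.1,0,0,-0.3],[0.04,0.04,-0.1,0,0,-0.6],[0.048,0.048,-0.1,0,0,-0.85],[0.048,0.048,-0.1,0,0,-0.85],[0.048,0.048,-0.1,0,0,-0.85],[0.048,0.048,-0.1,0,0,-0.85],[0.048,0.048,-0.1,0,0,-0.85],[0.048,0.048,-0.1,0,0,-0.85],[0.048,0.048,-0.1,0,0,-0.85],[0.048,0.048,-0.1,0,0,-0.85]]' | tail -5
python3 -m inch '[[0.048,0.048,-0.1,0,0,-0.85],[0.048,0.048,-0.1,0,0,-0.85],[0.048,0.048,-0.1,0,0,-0.85],[0.048,0.048,-0.1,0,0,-0.85],[0.048,0.048,-0.1,0,0,-0.85],[0.048,0.048,-0.1,0,0,-0.85],[0.048,0.048,-0.1,0,0,-0.85],[0.048,0.048,-0.1,0,0,-0.85],[0.048,0.048,-0.1,0,0,-0.85],[0.048,0.048,-0.1,0,0,-0.85]]' | tail -5
python3 - <<'E'
from h import *
s=st();rows([449,62,299.5],panrot(BAZ,0),12)
E
```

```text
time_s: 7.75
tool_pos: [454.1, -3.0, 202.9]
tool_rot: [[-0.188, 0.982, -0.002], [0.982, 0.188, -0.001], [-0.0, -0.002, -1.0]]
wrist_force: [-0.8, -0.5, -3.9]
opening: 13.5
time_s: 8.75
tool_pos: [463.6, 28.9, 252.7]
tool_rot: [[-0.764, 0.646, -0.002], [0.646, 0.764, -0.001], [0.001, -0.002, -1.0]]
wrist_force: [-0.1, 1.0, -4.7]
opening: 13.7
t 8.75 p [463.632  28.896 252.744] F [-0.086  1.049 -4.744] open 13.70681070221498
12 rows of [ 0.043  0.044 -0.078 -0.001 -0.001 -0.768] max 0.77
```

```bash

python3 -m inch '[[0.043,0.044,-0.078,0,0,-0.77],[0.043,0.044,-0.078,0,0,-0.77],[0.043,0.044,-0.078,0,0,-0.77],[0.043,0.044,-0.078,0,0,-0.77],[0.043,0.044,-0.078,0,0,-0.77],[0.043,0.044,-0.078,0,0,-0.77],[0.043,0.044,-0.078,0,0,-0.77],[0.043,0.044,-0.078,0,0,-0.77],[0.043,0.044,-0.078,0,0,-0.77],[0.043,0.044,-0.078,0,0,-0.77]]' | tail -5
python3 -m inch '[[0.043,0.044,-0.078,0,0,-0.77],[0.043,0.044,-0.078,0,0,-0.77],[0,0,0,0,0,0],[0,0,0,0,0,0]]' | tail -5
python3 - <<'E'
from h import *
s=st();save("scene","s4",(280,20,460,200),3.3);save("top","t4",(120,150,340,300),3.5);save("wrist","w4");nsof()
p,R=lipwp(-5,0,16);p=p-R[:,1]*60
rows(p,R,10)
E
```

```text
time_s: 9.75
tool_pos: [453.3, 57.3, 291.6]
tool_rot: [[-0.996, 0.086, -0.002], [0.086, 0.996, -0.001], [0.002, -0.001, -1.0]]
wrist_force: [0.8, -0.9, -4.7]
opening: 13.5
time_s: 10.15
tool_pos: [449.6, 61.9, 299.5]
tool_rot: [[-0.999, -0.032, -0.001], [-0.032, 0.999, -0.0], [0.001, -0.0, -1.0]]
wrist_force: [-0.4, -0.7, -5.0]
opening: 13.5
t 10.15 p [449.603  61.851 299.532] F [-0.361 -0.664 -4.968] open 13.490864726555012
n -113.7550691697865 s -25.101516147215168 lat 0.46134502945207057 tilt 0.01799595208380386 az 91.86064774063138
10 rows of [-0.001  0.138  0.005  0.349 -0.001 -0.003] max 0.35
```

View pics/s4.png

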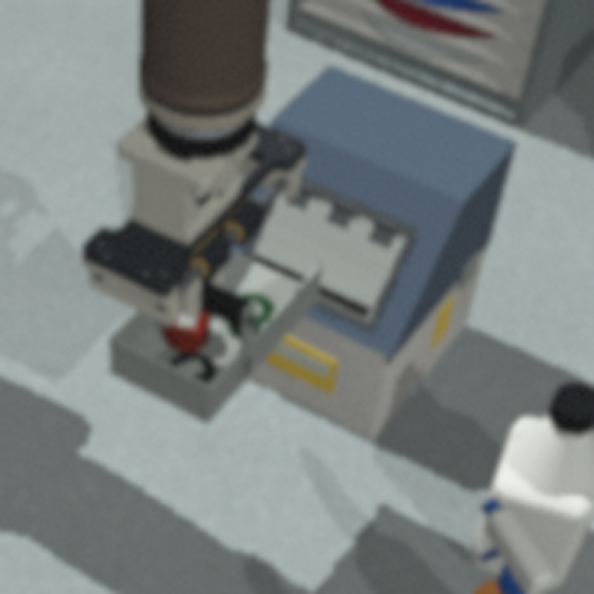

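View pics/t4.png

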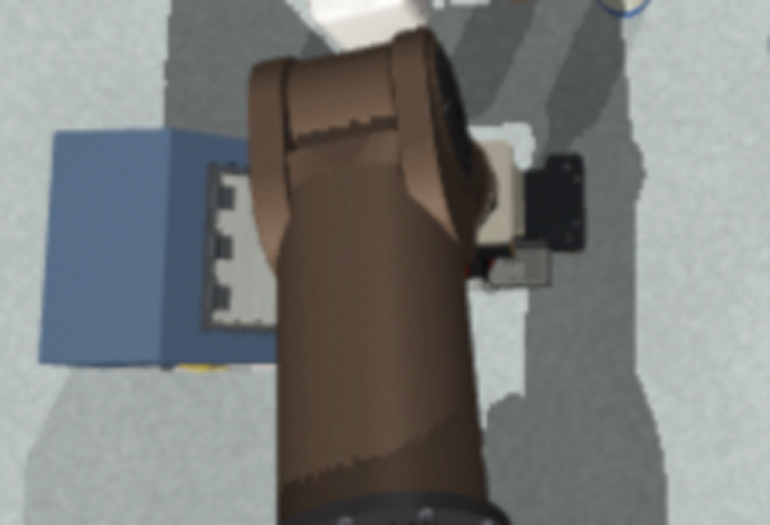

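View pics/w4.png

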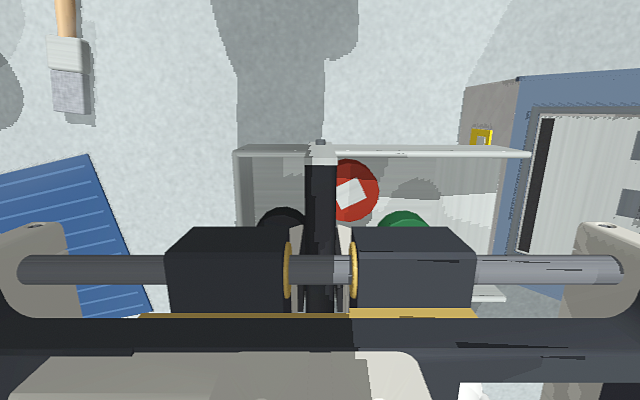

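```bash
python3 - <<'E'
from h import *
im=cv2.imread("pics/w4.png")[60:320,450:640];cv2.imwrite("pics/w4c.png",cv2.resize(im,None,fx=3,fy=3,interpolation=cv2.INTER_CUBIC))
import json
s=robot.read_state();d=robot.snapshot("wrist");np.savez("w4.npz",p=s["tool_pos"],R=s["tool_rot"],m=d["mount"],K=[d["fx"],d["fy"],d["cx"],d["cy"]])
E
```

```text
(no output)
```

View pics/w4c.png

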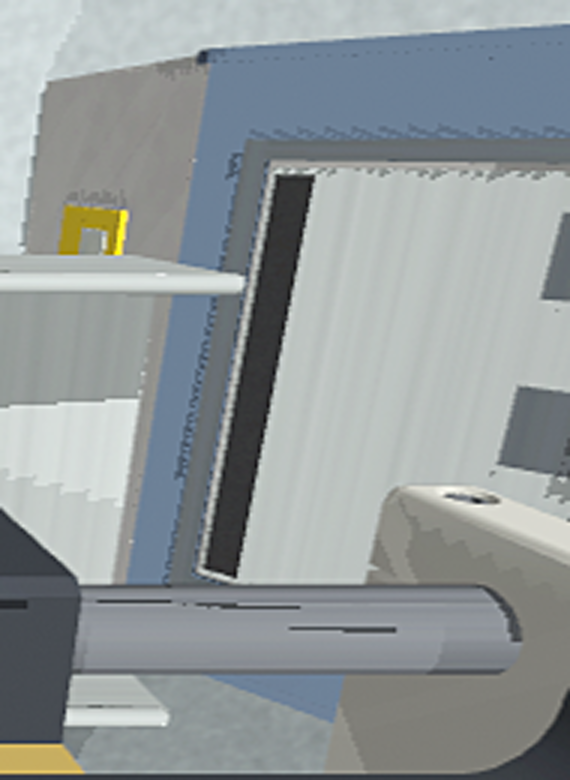

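```bash
python3 - <<'E'
from h import *
d=wcam("w4.npz");f=lambda u,v,z:onz(d,450+(u+.5)/3-.5,60+(v+.5)/3-.5,z)
a=f(270,165,135.3);b=f(200,573,135.3);print(a,b,(a+b)/2,np.linalg.norm(a-b),np.degrees(np.arctan2(*(b-a)[1::-1])))
print("z120",f(205,57,120),f(128,583,120))
print("pan wall front corners z?",f(243,275,200),f(168,718,200))
s=robot.read_state();print(s["tool_pos"]+s["tool_rot"]@[0,120,48.7])
print("expected corner mid low", (lambda p:p)(SLOT+np.array([0,-28.3,-33.7])))
E
```

```text
[378.058 258.602 135.3  ] [511.444 262.772 135.3  ] [444.751 260.687 135.3  ] 133.45082699791539 1.7908409377492722
z120 [346.371 242.068 120.   ] [522.764 248.366 120.   ]
pan wall front corners z? [404.92  214.016 200.   ] [526.596 217.833 200.   ]
[445.678 181.839 250.957]
expected corner mid low [442.5 256.7 135.3]
```

```bash
sed -i 's/SLOT=np.array(.*);BAZ/SLOT=np.array([443.5,287,169.]);BAZ/' h.py
python3 -m inch '[[0,0.138,0.005,0.35,0,0],[0,0.138,0.005,0.35,0,0],[0,0.138,0.005,0.35,0,0],[0,0.138,0.005,0.35,0,0],[0,0.138,0.005,0.35,0,0],[0,0.138,0.005,0.35,0,0],[0,0.138,0.005,0.35,0,0],[0,0.138,0.005,0.35,0,0],[0,0.138,0.005,0.35,0,0],[0,0.138,0.005,0.35,0,0]]' | tail -5
python3 - <<'E'
from h import *
s=st();save("scene","s5",(280,20,460,200),3.3);save("wrist","w5");nsof()
p,R=lipwp(-5,0,16);p=p-R[:,1]*10
rows(p,R,5)
E
```

```text
time_s: 11.35
tool_pos: [447.5, 130.4, 288.8]
tool_rot: [[-0.999, -0.032, 0.009], [-0.033, 0.96, -0.277], [-0.0, -0.277, -0.961]]
wrist_force: [0.2, 0.6, -3.5]
opening: 13.6
t 11.35 p [447.49  130.425 288.759] F [ 0.155  0.605 -3.462] open 13.606880468976179
n -54.73971649519414 s -29.82727040721748 lat 1.9191246160684585 tilt 16.046930048775746 az 92.0819393128524
5 rows of [-0.007  0.2   -0.001 -0.002 -0.001  0.003] max 0.2
```

View pics/s5.png

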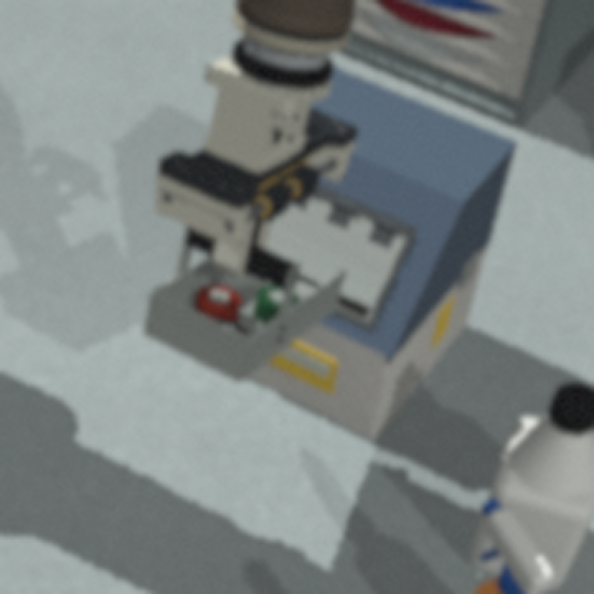

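View pics/w5.png

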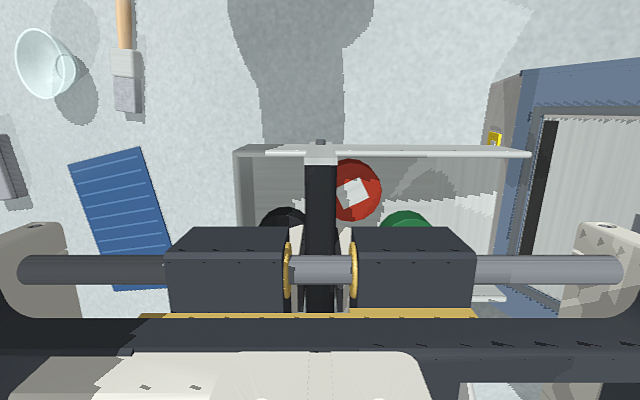

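```bash

python3 -m inch '[[-0.007,0.2,0,0,0,0],[-0.007,0.2,0,0,0,0],[-0.007,0.2,0,0,0,0],[-0.007,0.2,0,0,0,0],[-0.007,0.2,0,0,0,0],[0,0,0,0,0,0]]' | tail -5
python3 - <<'E'
from h import *
s=st();nsof()
p,R=lipwp(-6,25,16);r=rows(p,R,10)
P,Q=lipwp(-5,46,17.5);rows(P,Q,8,p,R)
E
```

```text
time_s: 12.05
tool_pos: [447.3, 179.8, 274.6]
tool_rot: [[-0.999, -0.035, 0.009], [-0.036, 0.961, -0.276], [0.001, -0.276, -0.961]]
wrist_force: [-0.1, 0.6, -4.7]
opening: 13.6
t 12.05 p [447.324 179.847 274.553] F [-0.144  0.621 -4.703] open 13.628693032657994
n -9.169146985775402 s -9.366847914638464 lat 0.05992066652465637 tilt 16.0179298055906 az 92.06021115099583
10 rows of [ 0.     0.065  0.022 -0.    -0.     0.001] max 0.07
8 rows of [ 0.     0.054  0.011  0.041 -0.    -0.   ] max 0.05
```

```bash

python3 -m inch '[[0,0.065,0.022,0,0,0],[0,0.065,0.022,0,0,0],[0,0.065,0.022,0,0,0],[0,0.065,0.022,0,0,0],[0,0.065,0.022,0,0,0],[0,0.065,0.022,0,0,0],[0,0.065,0.022,0,0,0],[0,0.065,0.022,0,0,0],[0,0.065,0.022,0,0,0],[0,0.065,0.022,0,0,0]]' | tail -5
python3 - <<'E'
from h import *
s=st();nsof();save("scene","s6",(280,20,460,200),3.3);save("wrist","w6")
E
```

```text
time_s: 13.05
tool_pos: [446.6, 206.3, 255.4]
tool_rot: [[-0.999, -0.032, 0.009], [-0.034, 0.96, -0.276], [0.0, -0.277, -0.961]]
wrist_force: [0.2, -3.3, -3.0]
opening: 13.2
t 13.05 p [446.566 206.31  255.389] F [ 0.188 -3.279 -3.046] open 13.186462693973093
n 23.413273731141867 s -7.135629924774009 lat -0.35709495832585125 tilt 16.060482011860188 az 91.92865054384961
```

View pics/s6.png

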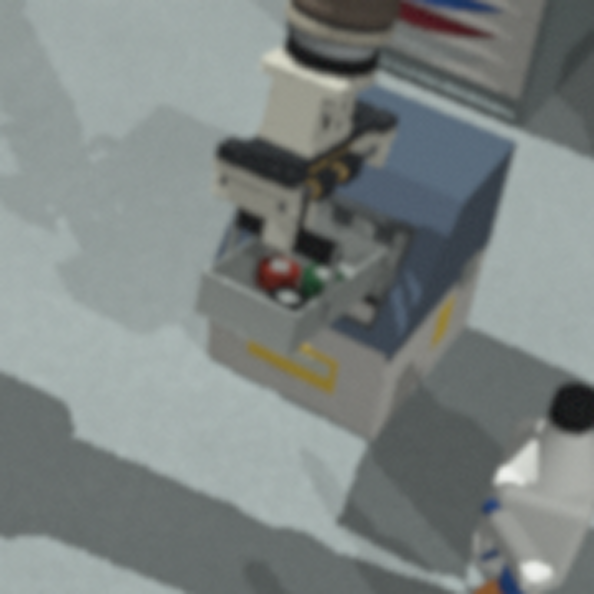

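View pics/w6.png

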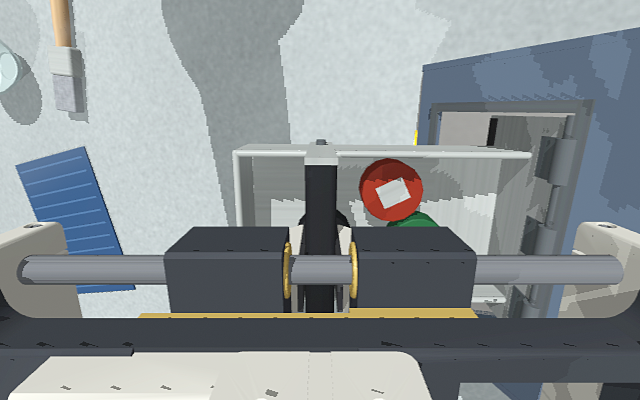

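```bash

python3 -m inch '[[0,0.06,0.011,0.04,0,0],[0,0.06,0.011,0.04,0,0],[0,0.06,0.011,0.04,0,0],[0,0.06,0.011,0.04,0,0],[0,0.06,0.011,0.04,0,0],[0,0.06,0.011,0.04,0,0],[0,0.06,0.011,0.04,0,0],[0,0.06,0.011,0.04,0,0]]' | tail -5
python3 - <<'E'
from h import *
s=st();nsof();save("scene","s7",(280,20,460,200),3.3);save("wrist","w7")
p,R=lipwp(-4,47,39)
r=rows(p,R,6);
E
```

```text
time_s: 13.95
tool_pos: [445.8, 228.2, 244.2]
tool_rot: [[-0.999, -0.032, 0.01], [-0.034, 0.953, -0.301], [0.0, -0.301, -0.954]]
wrist_force: [-0.2, -1.7, -4.3]
opening: 13.6
t 13.95 p [445.758 228.179 244.206] F [-0.187 -1.686 -4.271] open 13.588363132725233
n 46.76991453572696 s -5.241215518676651 lat -0.28091526753526447 tilt 17.53083583428594 az 91.93902296890536
6 rows of [ 0.     0.1   -0.151  0.781 -0.001 -0.   ] max 0.78
```

View pics/s7.png

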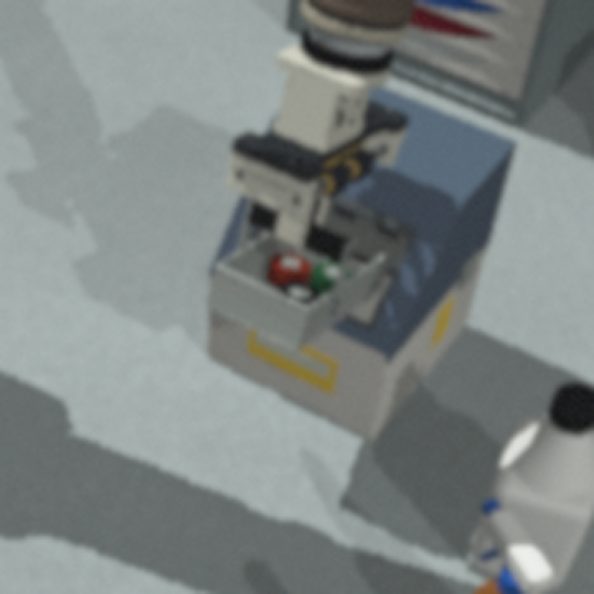

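View pics/w7.png

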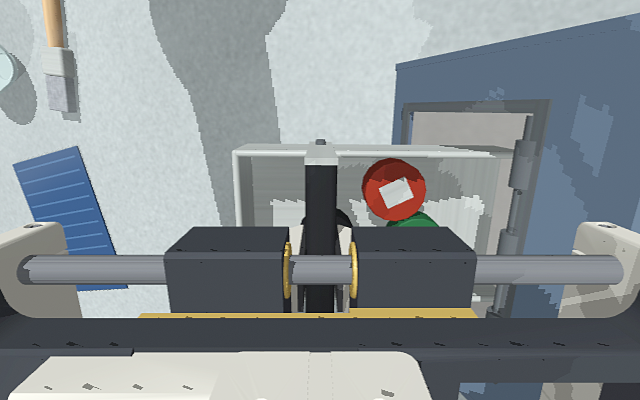

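```bash
python3 - <<'E'
from h import *
for t in(28,34,39,43):
    p,R=lipwp(-4,47,t);q=p+R@[0,95,-41];q2=p+R@[0,65,0]
    print(t,q,"bin top front edge y",287+41*np.tan(0)+ (235-169)*np.tan(np.radians(40)),"slope clearance2",q2)
E
```

```text
28 [441.175 353.575 251.385] bin top front edge y 342.3805756577005 slope clearance2 [442.771 307.867 229.268]
34 [440.76  365.476 247.282] bin top front edge y 342.3805756577005 slope clearance2 [442.428 317.707 230.068]
39 [440.426 375.022 242.928] bin top front edge y 342.3805756577005 slope clearance2 [442.14  325.935 229.945]
43 [440.17  382.362 238.855] bin top front edge y 342.3805756577005 slope clearance2 [441.911 332.49  229.33 ]
```

```bash
python3 - <<'E'
from h import *
p,R=lipwp(-2,44,39);rows(p,R,6)
E
```

```text
6 rows of [ 0.     0.092 -0.159  0.781 -0.001 -0.   ] max 0.78
```

```bash
python3 -m inch '[[0,0.092,-0.159,0.78,0,0],[0,0.092,-0.159,0.78,0,0],[0,0.092,-0.159,0.78,0,0],[0,0.092,-0.159,0.78,0,0],[0,0.092,-0.159,0.78,0,0],[0,0.092,-0.159,0.78,0,0],[0,0,0,0,0,0],[0,0,0,0,0,0]]' | tail -5
python3 - <<'E'
from h import *
s=st();nsof();save("scene","s8",(280,20,460,200),3.3);save("wrist","w8")
E
```

```text
time_s: 14.85
tool_pos: [444.2, 274.1, 274.0]
tool_rot: [[-0.999, -0.027, 0.021], [-0.035, 0.778, -0.627], [0.001, -0.627, -0.779]]
wrist_force: [-0.7, -2.6, -4.7]
opening: 13.8
t 14.85 p [444.168 274.05  274.04 ] F [-0.739 -2.628 -4.706] open 13.800022233936016
n 44.04801269717334 s -2.1713842691580156 lat -0.1427144149812295 tilt 38.8627589025922 az 92.01061971133221
```

View pics/s8.png

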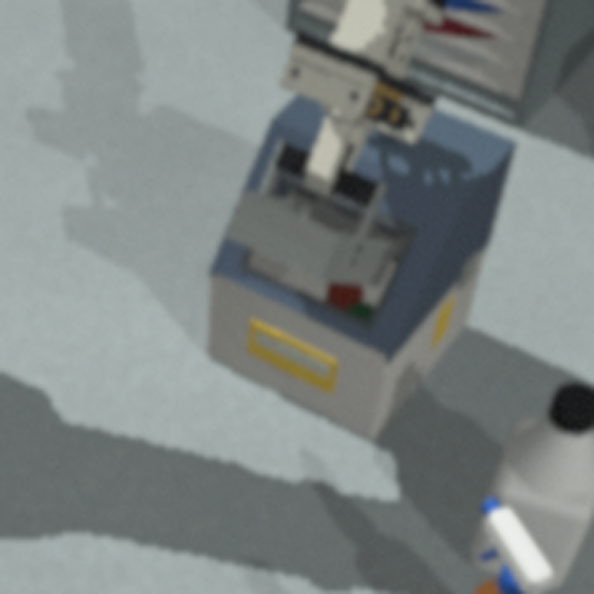

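View pics/w8.png

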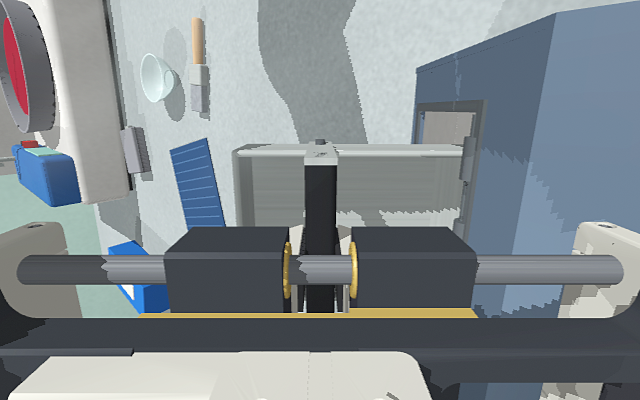

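```bash
python3 -m inch '[[0,0,0,0,0,0],[0,0,0,0,0,0],[0,0,0,0,0,0],[0,0,0,0,0,0],[0,0,0,0,0,0],[0,0,0,0,0,0]]' | tail -5
python3 - <<'E'
from h import *
s=st();nsof();save("scene","s9",(340,60,430,150),6.6);save("wrist","w9",(220,100,520,330),2.6)
E
```

```text
time_s: 15.55
tool_pos: [444.4, 273.5, 274.8]
tool_rot: [[-0.999, -0.026, 0.021], [-0.033, 0.777, -0.629], [-0.0, -0.629, -0.778]]
wrist_force: [-0.8, -3.2, -2.6]
opening: 13.6
t 15.55 p [444.391 273.478 274.81 ] F [-0.758 -3.176 -2.582] open 13.620157942036817
n 42.97489453917284 s -2.173742779992674 lat -0.5109442251476951 tilt 38.966157460725476 az 91.9084585396522
```

View pics/s9.png

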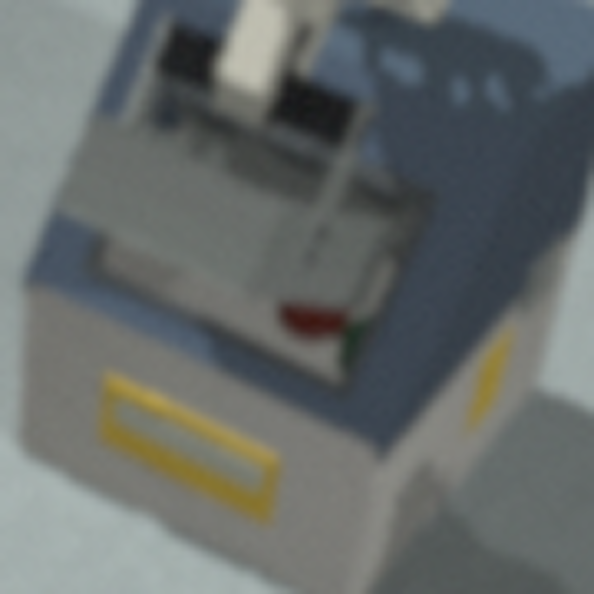

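View pics/w9.png

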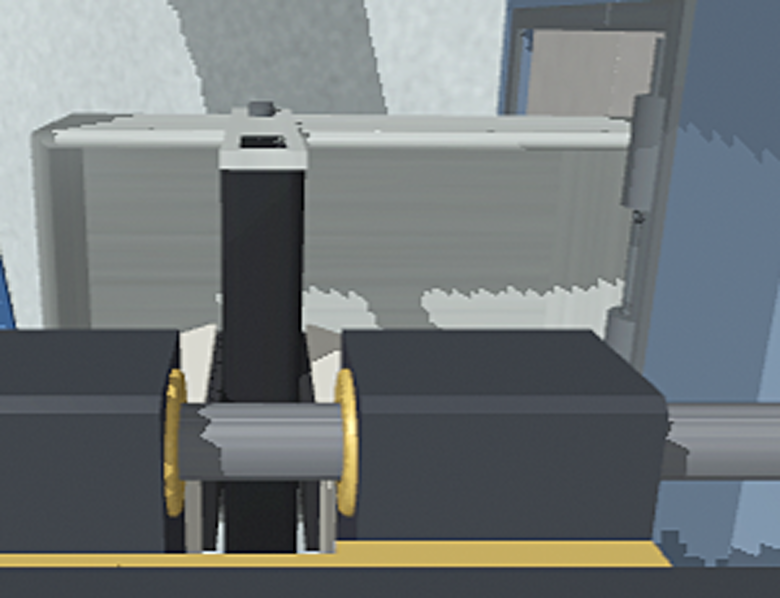

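```bash
python3 -m inch '[[0,0.04,-0.07,0.35,0,0],[0,-0.1,0,0,0,0],[0,0.1,0,0,0,0],[0,-0.1,0,0,0,0],[0,0.1,0,0,0,0],[0,0,0,0,0,0],[0,0,0,0,0,0],[0,0,0,0,0,0],[0,0,0,0,0,0]]' | tail -5
python3 - <<'E'
from h import *
s=st();nsof();save("scene","s10",(340,60,430,150),6.6)
for i in range(6): print(robot.snapshot("top") and robot.read_state()["wrist_force"])
E
```

```text
time_s: 16.55
tool_pos: [444.2, 277.5, 276.1]
tool_rot: [[-0.999, -0.026, 0.022], [-0.034, 0.759, -0.65], [-0.0, -0.65, -0.76]]
wrist_force: [1.3, -0.7, -4.5]
opening: 13.5
t 16.55 p [444.249 277.466 276.139] F [ 1.28  -0.744 -4.506] open 13.460571869649387
n 43.07523758679342 s -1.910634406444155 lat -0.48121672567307716 tilt 40.54708088590842 az 91.92902685110218
[ 0.552 -0.92  -5.344]
[ 0.888 -2.27  -4.34 ]
[ 0.549 -1.632 -3.898]
[ 0.38  -2.041 -3.99 ]
[ 0.142 -1.495 -4.443]
[ 0.383 -2.375 -5.003]
```

View pics/s10.png

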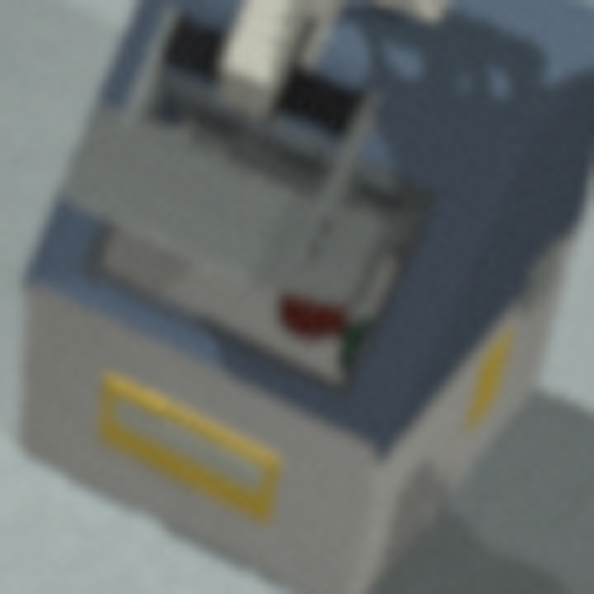

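```bash
python3 - <<'E'
from h import *
p,R=lipwp(-5,46,17.5);rows(p,R,7)
E
```

```text
7 rows of [ 0.001 -0.077  0.15  -0.719 -0.001 -0.002] max 0.72
```

```bash
python3 -m inch '[[0,-0.077,0.15,-0.72,0,0],[0,-0.077,0.15,-0.72,0,0],[0,-0.077,0.15,-0.72,0,0],[0,-0.077,0.15,-0.72,0,0],[0,-0.077,0.15,-0.72,0,0],[0,-0.077,0.15,-0.72,0,0],[0,-0.077,0.15,-0.72,0,0],[0,0,0,0,0,0],[0,0,0,0,0,0]]' | tail -5
python3 - <<'E'
from h import *
s=st();nsof();save("scene","s11",(330,60,430,150),6)
p,R=lipwp(-9,-9,16);rows(p,R,12)
E
```

```text
time_s: 17.8
tool_pos: [446.0, 226.8, 245.4]
tool_rot: [[-0.999, -0.031, 0.01], [-0.032, 0.953, -0.301], [-0.0, -0.301, -0.954]]
wrist_force: [0.7, -2.6, -1.5]
opening: 13.8
t 17.8 p [446.032 226.801 245.438] F [ 0.664 -2.631 -1.494] open 13.843506713716915
n 44.92417160474036 s -5.139812641297851 lat -0.7073132395217362 tilt 17.51108234847884 az 91.84469110024634
12 rows of [ 0.001 -0.09  -0.024 -0.027 -0.    -0.002] max 0.09
```

View pics/s11.png

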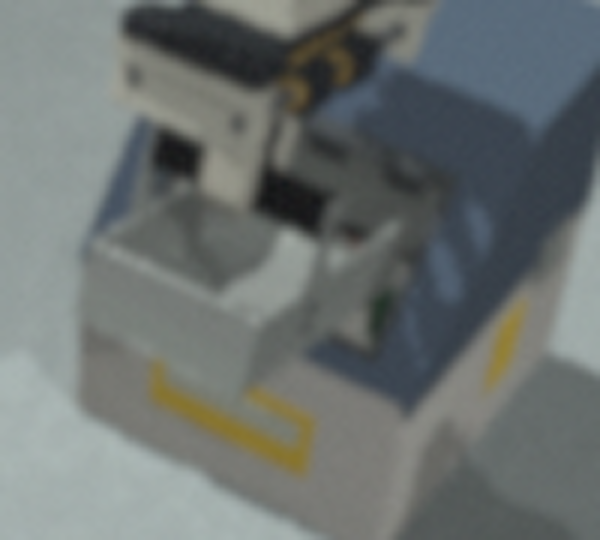

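```bash
python3 - <<'E'
from h import *
S=robot.snapshot("scene")
for q in((387,108),(389,99),(393.5,112)):
    print(q,[onz(S,*q,z).round() for z in(10,30,60,100,140)])
im=cv2.imread("pics/s11_full.png")[85:125,365:405];cv2.imwrite("pics/s11c.png",cv2.resize(im,None,fx=14,fy=14,interpolation=cv2.INTER_NEAREST))
E
```

```text
(387, 108) [array([420., 414.,  10.]), array([429., 394.,  30.]), array([443., 364.,  60.]), array([462., 325., 100.]), array([480., 285., 140.])]
(389, 99) [array([401., 458.,  10.]), array([411., 437.,  30.]), array([425., 406.,  60.]), array([444., 365., 100.]), array([464., 324., 140.])]
(393.5, 112) [array([449., 410.,  10.]), array([458., 391.,  30.]), array([471., 361.,  60.]), array([488., 322., 100.]), array([506., 282., 140.])]
```

View pics/s11c.png

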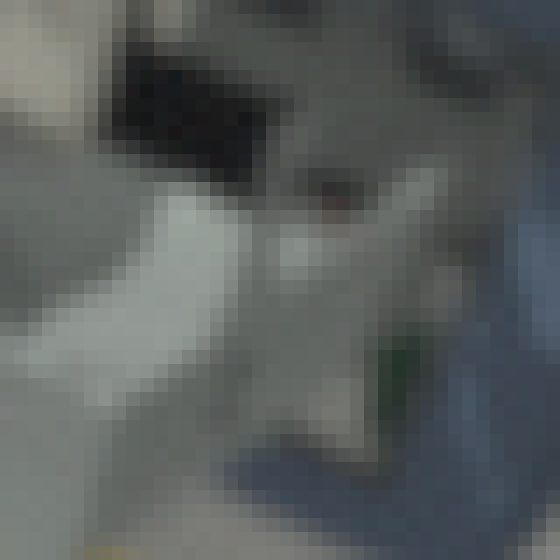

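```bash
python3 - <<'E'
from h import *
F=[]
for i in range(14): robot.snapshot("wrist");F.append(robot.read_state()["wrist_force"])
print(np.mean(F,0),np.std(F,0))
E
python3 -m inch '[[0,-0.09,-0.024,-0.027,0,0],[0,-0.09,-0.024,-0.027,0,0],[0,-0.09,-0.024,-0.027,0,0],[0,-0.09,-0.024,-0.027,0,0],[0,-0.09,-0.024,-0.027,0,0],[0,-0.09,-0.024,-0.027,0,0]]' | tail -5
python3 - <<'E'
from h import *
s=st();nsof();save("scene","s12",(330,60,430,150),6)
E
```

```text
[ 0.656 -2.516 -2.999] [0.331 0.38  0.47 ]
time_s: 19.2
tool_pos: [446.9, 204.0, 260.3]
tool_rot: [[-0.999, -0.032, 0.01], [-0.034, 0.957, -0.287], [-0.001, -0.287, -0.958]]
wrist_force: [0.7, -1.1, -2.2]
opening: 13.7
t 19.2 p [446.879 204.032 260.252] F [ 0.691 -1.104 -2.229] open 13.668171266932575
n 18.301738854660282 s -6.3609358688237245 lat -0.6591325552042828 tilt 16.663579008507593 az 91.92410526865001
```

View pics/s12.png

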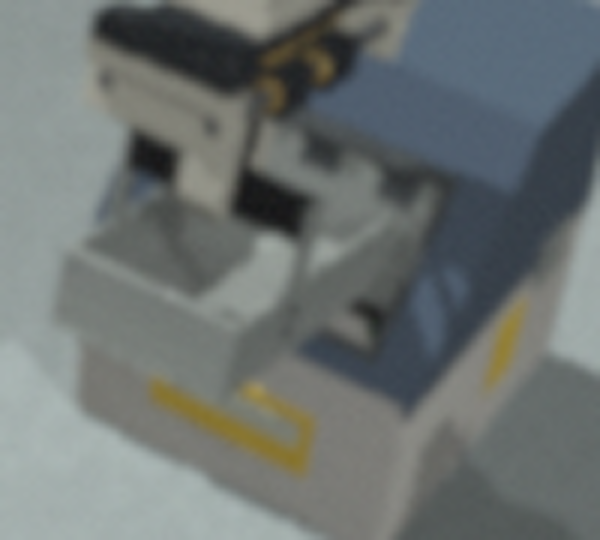

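```bash

python3 -m inch '[[0,-0.09,-0.024,-0.03,0,0],[0,-0.09,-0.024,-0.03,0,0],[0,-0.09,-0.024,-0.03,0,0],[0,-0.09,-0.024,-0.03,0,0],[0,-0.09,-0.024,-0.03,0,0],[0,-0.09,-0.024,-0.03,0,0],[0,-0.3,-0.05,0,0,0],[0,-0.5,-0.1,0,0,0],[0,-0.5,-0.1,0,0,0],[0,0,0,0,0,0]]' | tail -5
python3 - <<'E'
from h import *
F=[]
for i in range(6): robot.snapshot("wrist");F.append(robot.read_state()["wrist_force"])
print(np.mean(F,0))
s=st();nsof();save("scene","s13",(310,50,440,170),5)
E
```

```text
time_s: 20.25
tool_pos: [450.2, 117.1, 306.1]
tool_rot: [[-1.0, -0.027, 0.01], [-0.029, 0.961, -0.274], [-0.002, -0.274, -0.962]]
wrist_force: [-0.2, -0.2, -2.9]
opening: 13.7
[ 0.181  0.188 -2.775]
t 20.55 p [449.277 121.768 303.821] F [ 0.381 -0.767 -2.262] open 13.621925575521548
n -72.45570719978879 s -24.01355067146289 lat 0.049288538898486486 tilt 15.901553575748999 az 92.0079658246241
```

View pics/s13.png

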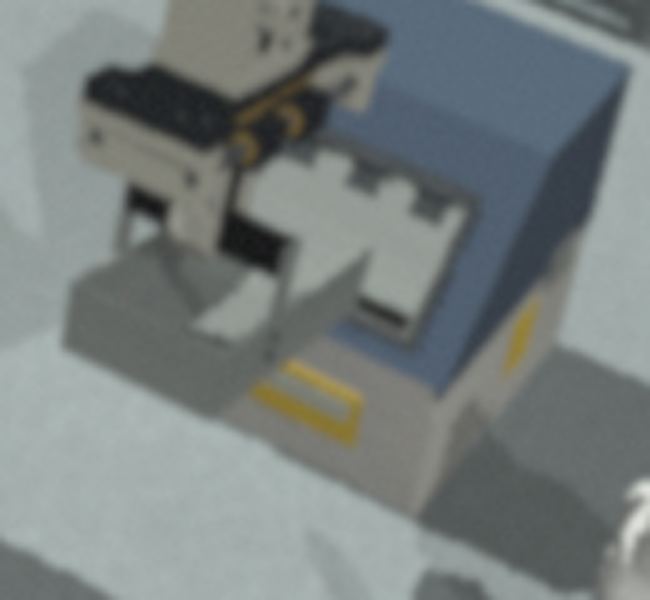

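```bash
python3 - <<'E'
from h import *
p1,R1=np.array([449,62,305.]),panrot(BAZ,0)
rows(p1,R1,6)
c=np.array([588,-303.5]);a=np.radians(15);b=c-35*np.array([np.cos(a),np.sin(a)]);print(b)
r=rows([*b,200],panrot(15,0),20,p1,R1)
# path sim
p=p1.copy();R=R1.copy()
for k in range(20):
    p=p+R@(r[:3]*50);R=R@Ro.from_rotvec(r[3:]*.08).as_matrix()
    if k%4==3:print(p)
E
```

```text
6 rows of [ 0.008 -0.198  0.028 -0.578 -0.001  0.   ] max 0.58
[ 554.193 -312.559]
20 rows of [-0.323 -0.268  0.105  0.     0.     0.84 ] max 0.84
[509.727   4.346 284.   ]
[552.964 -67.365 263.   ]
[ 575.605 -147.983  242.   ]
[ 576.025 -231.718  221.   ]
[ 554.193 -312.559  200.   ]
```

```bash

python3 -m inch '[[0.008,-0.2,0.028,-0.58,0,0],[0.008,-0.2,0.028,-0.58,0,0],[0.008,-0.2,0.028,-0.58,0,0],[0.008,-0.2,0.028,-0.58,0,0],[0.008,-0.2,0.028,-0.58,0,0],[0.008,-0.2,0.028,-0.58,0,0]]' | tail -5
python3 -m inch '[[-0.323,-0.268,0.06,0,0,0.84],[-0.323,-0.268,0.06,0,0,0.84],[-0.323,-0.268,0.06,0,0,0.84],[-0.323,-0.268,0.06,0,0,0.84],[-0.323,-0.268,0.06,0,0,0.84],[-0.323,-0.268,0.06,0,0,0.84],[-0.323,-0.268,0.06,0,0,0.84],[-0.323,-0.268,0.06,0,0,0.84],[-0.323,-0.268,0.06,0,0,0.84],[-0.323,-0.268,0.06,0,0,0.84]]' | tail -5
python3 - <<'E'
from h import *
s=st();rows([554.2,-312.6,240],panrot(15),10)
E
```

```text
time_s: 21.2
tool_pos: [449.1, 60.7, 305.4]
tool_rot: [[-0.999, -0.035, -0.0], [-0.035, 0.999, 0.002], [-0.0, 0.002, -1.0]]
wrist_force: [-0.4, -0.3, -1.5]
opening: 13.3
time_s: 22.2
tool_pos: [567.5, -109.8, 275.0]
tool_rot: [[-0.8, 0.6, -0.0], [0.6, 0.8, 0.001], [0.001, 0.001, -1.0]]
wrist_force: [0.0, -0.3, -1.8]
opening: 13.8
t 22.2 p [ 567.513 -109.754  275.037] F [ 0.033 -0.288 -1.753] open 13.819548437825699
10 rows of [-0.319 -0.265  0.07   0.001 -0.001  0.831] max 0.83
```

```bash

python3 -m inch '[[-0.319,-0.265,0.07,0,0,0.83],[-0.319,-0.265,0.07,0,0,0.83],[-0.319,-0.265,0.07,0,0,0.83],[-0.319,-0.265,0.07,0,0,0.83],[-0.319,-0.265,0.07,0,0,0.83],[-0.319,-0.265,0.07,0,0,0.83],[-0.319,-0.265,0.07,0,0,0.83],[-0.319,-0.265,0.07,0,0,0.83],[-0.319,-0.265,0.07,0,0,0.83],[-0.319,-0.265,0.07,0,0,0.83]]' | tail -5
python3 -m inch '[[0,0,0.3,0,0,0],[0,0,0.6,0,0,0],[0,0,0.6,0,0,0],[0,0,0.4,0,0,0],[0,0,0.2,0,0,0],[0,0,0,0,0,0]]' | tail -5
python3 - <<'E'
from h import *
s=st();rows([554.2,-312.6,100],panrot(15),4);save("scene","s14",(220,200,380,360),3.6);save("top","t14",(300,120,430,260),4);save("wrist","w14")
E
```

```text
time_s: 23.2
tool_pos: [554.3, -312.9, 239.8]
tool_rot: [[-0.26, 0.966, -0.0], [0.966, 0.26, 0.001], [0.001, 0.0, -1.0]]
wrist_force: [0.5, -0.7, -2.9]
opening: 13.7
time_s: 23.8
tool_pos: [554.2, -310.6, 133.6]
tool_rot: [[-0.265, 0.964, -0.002], [0.964, 0.265, 0.002], [0.003, -0.002, -1.0]]
wrist_force: [0.4, 0.5, -2.0]
opening: 13.5
t 23.8 p [ 554.2   -310.632  133.623] F [ 0.396  0.452 -1.956] open 13.49847208680511
4 rows of [-0.01  -0.002  0.168 -0.005 -0.009  0.02 ] max 0.17
```

View pics/s14.png

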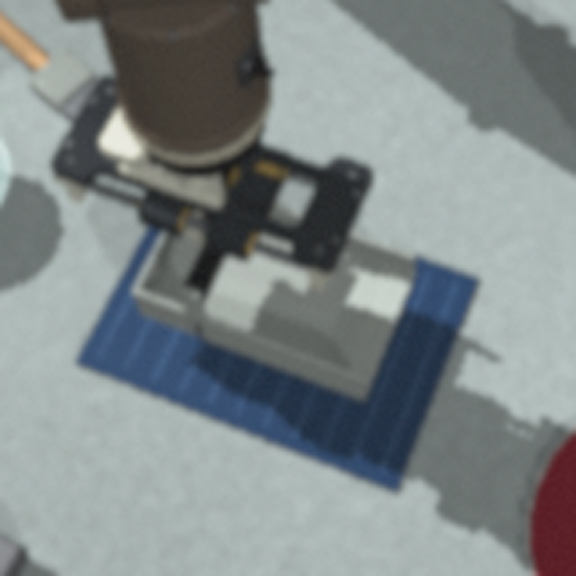

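View pics/w14.png

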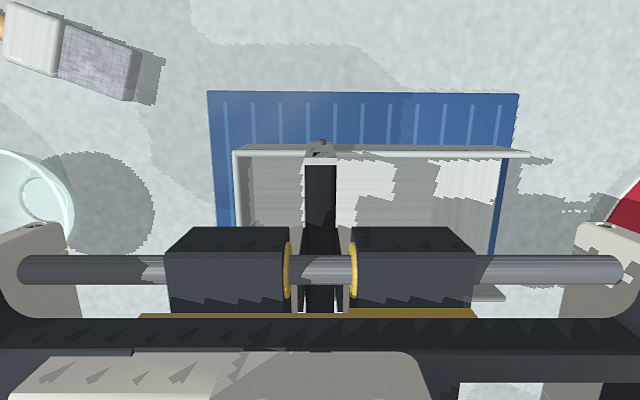

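View pics/t14.png

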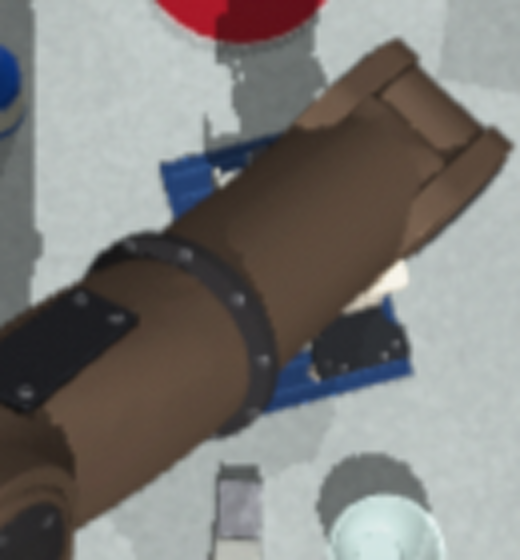

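```bash
python3 - <<'E'
from h import *
s=robot.read_state();d=robot.snapshot("wrist");np.savez("w14.npz",p=s["tool_pos"],R=s["tool_rot"],m=d["mount"],K=[d["fx"],d["fy"],d["cx"],d["cy"]])
im=d["pixels"][:,:,::-1];c=wcam("w14.npz");st()
a=onz(c,208,91.5,4);b=onz(c,518,94,4);m=(a+b)/2;print(a,b,np.linalg.norm(a-b),m,np.degrees(np.arctan2(*(b-a)[1::-1])))
u=(b-a)/np.linalg.norm(b-a);print("centre",m+85*np.array([u[1],-u[0],0]))
rows([554.2,-312.6,98],panrot(15),4)
E
```

```text
t 24.0 p [ 555.561 -311.698  136.382] F [-1.127 -0.561 -1.667] open 13.454626573064616
[ 448.806 -254.387    4.   ] [ 686.746 -190.935    4.   ] 246.25493068524963 [ 567.776 -222.661    4.   ] 14.931797270682397
centre [ 589.678 -304.791    4.   ]
4 rows of [-0.003 -0.008  0.192  0.006  0.001  0.021] max 0.19
```

```bash

python3 -m inch '[[-0.01,0,0.2,0,0,0.02],[-0.01,0,0.2,0,0,0.02],[0,0,0.2,0,0,0.02],[0,0,0.12,0,0,0.01],[0,0,0.03,0,0,0],[0,0,0,0,0,0],[0,0,0,0,0,0]]' | tail -5
python3 - <<'E'
from h import *
F=[];P=[]
for i in range(4): robot.snapshot("wrist");t=robot.read_state();F.append(t["wrist_force"]);P.append(t["tool_pos"])
print(np.mean(F,0),np.mean(P,0))
rows([555,-313,92.5],panrot(15),4)
E
```

```text
time_s: 24.7
tool_pos: [555.3, -312.3, 97.8]
tool_rot: [[-0.26, 0.966, 0.0], [0.966, 0.26, 0.001], [0.001, 0.0, -1.0]]
wrist_force: [0.0, 0.1, -2.3]
opening: 13.7
[-0.273 -0.291 -2.544] [ 555.387 -312.259   97.989]
4 rows of [-0.003 -0.003  0.027  0.002 -0.002  0.004] max 0.03
```

```bash

python3 -m inch '[[0,0,0.02,0,0,0],[0,0,0.02,0,0,0],[0,0,0.02,0,0,0],[0,0,0.02,0,0,0],[0,0,0,0,0,0],[0,0,0,0,0,0]]' | tail -5
python3 -m inch '[[0,0,0.015,0,0,0],[0,0,0.015,0,0,0],[0,0,0,0,0,0],[0,0,0,0,0,0]]' | tail -5
python3 -m inch '[[0,0,0.01,0,0,0],[0,0,0,0,0,0],[0,0,0,0,0,0]]' | tail -5
```

```text
time_s: 25.5
tool_pos: [555.1, -312.1, 93.5]
tool_rot: [[-0.26, 0.966, -0.0], [0.966, 0.26, 0.001], [0.001, 0.0, -1.0]]
wrist_force: [-0.2, 0.7, -2.7]
opening: 13.5
time_s: 25.9
tool_pos: [555.2, -312.1, 92.3]
tool_rot: [[-0.26, 0.966, 0.0], [0.966, 0.26, 0.001], [0.001, 0.0, -1.0]]
wrist_force: [-1.1, 1.1, 1.6]
opening: 13.6
time_s: 26.2
tool_pos: [555.2, -312.1, 92.3]
tool_rot: [[-0.26, 0.966, 0.0], [0.966, 0.26, 0.001], [0.001, 0.001, -1.0]]
wrist_force: [-2.3, 1.9, 7.3]
opening: 13.5
```

Touched down: the force went from −2.7 to +7.3 N. Releasing.

```bash

python3 -m inch '[[0,0,-0.01,0,0,0],[0,0,0,0,0,0]]' | tail -2
python3 -m inch '[[0,0,0,0,0,0],[0,0,0,0,0,0],[0,0,0,0,0,0],[0,0,0,0,0,0],[0,0,0,0,0,0],[0,0,0,0,0,0],[0,0,0,0,0,0],[0,0,0,0,0,0]]' 0 10 | tail -5
```

```text
wrist_force: [-1.1, 0.5, 3.2]
opening: 13.3
time_s: 27.2
tool_pos: [555.2, -312.1, 92.1]
tool_rot: [[-0.26, 0.966, 0.0], [0.966, 0.26, 0.001], [0.001, 0.0, -1.0]]
wrist_force: [0.3, 0.3, -0.0]
opening: 45.9
```

```bash

python3 -m inch '[[0,0,-0.05,0,0,0],[0,0,-0.1,0,0,0],[0,0,-0.2,0,0,0],[0,0,-0.4,0,0,0],[0,0,-0.8,0,0,0],[0,0,-0.8,0,0,0],[0,0,-0.8,0,0,0],[0,0,-0.8,0,0,0]]' | tail -5
python3 -m inch '[[0,0,-0.8,0,0,0],[-0.8,0,0,0,0,0],[-0.8,0,0,0,0,0],[-0.8,0,0,0,0,0],[-0.8,0,0,0,0,0],[0,0,0,0,0,0]]' | tail -5
python3 - <<'E'
from h import *
s=st();save("scene","s15",(220,200,380,360),3.6);save("top","t15");save("wrist","w15")
E
```

```text
time_s: 28.0
tool_pos: [554.8, -312.4, 292.3]
tool_rot: [[-0.259, 0.966, 0.001], [0.966, 0.259, 0.001], [0.0, 0.001, -1.0]]
wrist_force: [0.6, -0.6, -0.5]
opening: 45.8
time_s: 28.6
tool_pos: [594.6, -472.3, 328.5]
tool_rot: [[-0.254, 0.967, -0.003], [0.967, 0.254, -0.002], [-0.001, -0.004, -1.0]]
wrist_force: [-1.8, 1.1, 0.1]
opening: 46.5
t 28.6 p [ 594.582 -472.292  328.455] F [-1.816  1.135  0.087] open 46.48577993602799
```

View pics/s15.png

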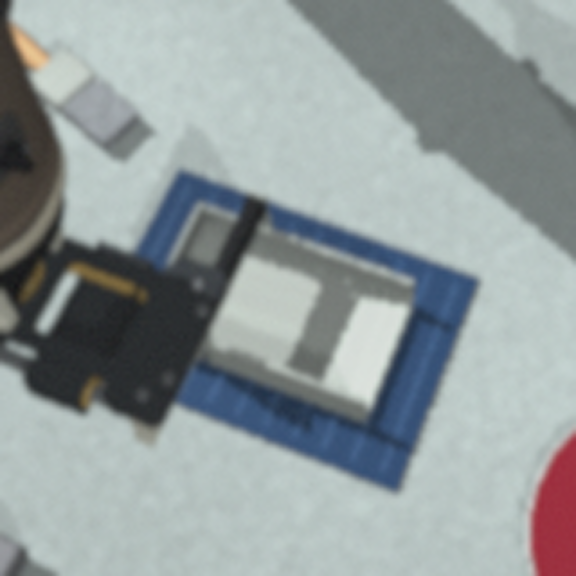

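View pics/w15.png

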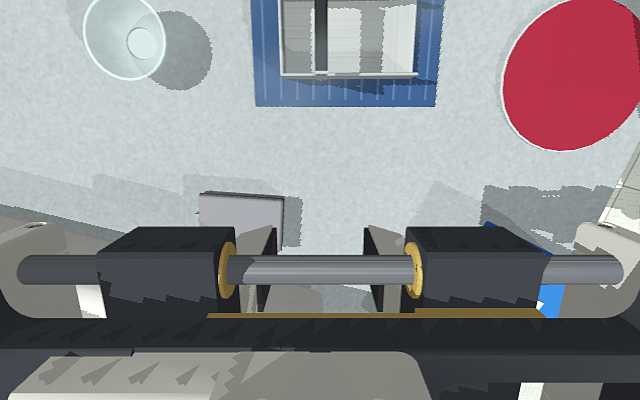

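View pics/t15.png

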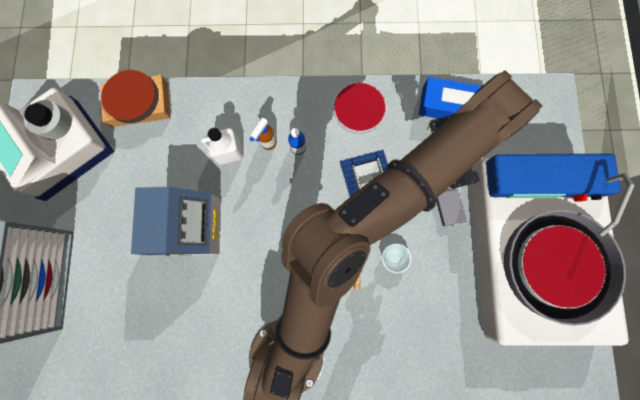

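```bash
python3 - <<'E'
from h import *
S=robot.snapshot("scene");f=lambda u,v,z:onz(S,220+(u+.5)/3.6-.5,200+(v+.5)/3.6-.5,z)
a,b,c=f(206,203,44),f(415,283,44),f(365,424,44)
print(a,b,c,"centre est",(a+c)/2, "yaw",np.degrees(np.arctan2(*(b-a)[1::-1])))
s=robot.read_state();d=robot.snapshot("wrist");np.savez("w16.npz",p=s["tool_pos"],R=s["tool_rot"],m=d["mount"],K=[d["fx"],d["fy"],d["cx"],d["cy"]]);w=wcam("w16.npz")
a=onz(w,281,77,44);b=onz(w,417,76,44);m=(a+b)/2;u=(b-a)/np.linalg.norm(b-a);print(np.linalg.norm(b-a),"yaw",np.degrees(np.arctan2(u[1],u[0])),"centre",m+48*np.array([-u[1],u[0],0]))
a=onz(w,255,105.5,4);b=onz(w,437,106,4);m=(a+b)/2;u=(b-a)/np.linalg.norm(b-a);print(np.linalg.norm(b-a),"mat yaw",np.degrees(np.arctan2(u[1],u[0])),"centre",m+85*np.array([-u[1],u[0],0]))
cv2.imwrite("pics/s16.png",S["pixels"][:,:,::-1])
E
```

```text
[ 498.644 -275.946   44.   ] [ 659.699 -234.794   44.   ] [ 692.361 -337.421   44.   ] centre est [ 595.502 -306.684   44.   ] yaw 14.333270688509547
168.70167002545 yaw 15.508775707385203 centre [ 591.237 -302.961   44.   ]
252.93004265472644 mat yaw 14.957177242903823 centre [ 591.304 -299.998    4.   ]
```

View pics/s16.png

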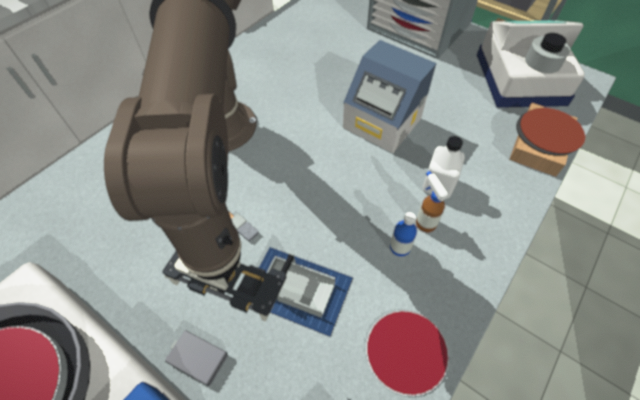

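Relative to the mat, the pan is centred within about 3 mm and 1° in the wrist view. It is empty and upright, the flap is shut, and the bystanders haven't moved.

```bash
python3 -c "
from plant import robot
print(robot.read_state()['time_s'],robot.hand_in())"
```

```text
the job is handed in; nothing more can be done
28.85 None
```

I carried the pan to the bin by its handle and pressed the flap open with its lip. At about 39° nose-down I tipped the mounts out through the slot. I then drew the pan out, set it gently on the drying mat, released it and backed the gripper clear. The job was handed in at 28.9 s.

**Mounts:** The red and green mounts were seen inside the bin. The black one was never seen directly there. The pan looked empty in several views afterwards, and its weight reading (about 2.4–2.8 N) fits an empty pan, though that reading is noisy.

**Flap and bystanders:** The pictures show the flap shut. The bystanders I could see look unmoved, but the arm hid part of the brush and the dish in the last views.

**Pan on the mat:** The wrist view puts the pan within about 3 mm and 1° of the mat's centre and length. A rougher reading from the scene camera, from hand-picked corners, puts it about 7 mm off centre. The two readings disagree slightly, and I trusted the wrist view.

**Forces:** The highest wrist force I read was about 8 N, at touchdown on the mat.

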